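# Load the beech bottle opener into the engraving jig

## Task

Take the light beech bottle opener out of the orange rack by its head, lay it down on the green cutting mat and let go. Then take it again by its handle and lower it, without dropping it, into the blue engraving jig, so that its head lies flat on the floor of the pocket and its handle comes out through the slot; let go. Leave the dark walnut opener where it is.

Things in the scene. Friction and masses are not known exactly. Their poses are not given: they have to be found in the camera images.
- opener_head (a point): Centre (half-way up) of the head of the light beech bottle opener, the one to load. Flat, 24 mm thick throughout, 110 g. Head 60 long (x) by 54 wide (y); handle 22 wide along +x, from 30 to 150 mm from this point; z up. Starts flat in either channel of the orange rack, on its 4 mm base plate, handle between walls, head clear at both sides.
- walnut_head (a point): Same point of the dark walnut opener, same shape, in the rack's other channel, 130 mm away, parallel; stays there. The rack: channels 28 mm wide, open on top, walls 10 mm higher than the handles, from 38 to 160 mm along +x from each head's centre, so that fingers fit only on the heads.
- mat: Green cutting mat, fixed, 260 mm (x) by 180 mm (y), 3 mm thick; origin at the centre of its underside, on the table. The place to lay the opener down; empty at the start. A screwdriver and a glue bottle stand 50 mm or more beyond mat and jig, a filament spool far to the right.
- jig_pocket (a point): Centre of the pocket's floor in the fixed engraving jig, 6 mm above the table; z up. Pocket 72 (x) by 66 (y) mm; blue walls 8 thick, 40 high above the floor: fingers on the head do not fit in. The +x wall has a full-height slot 34 wide for the handle, which points to +x over the 6 mm base plate (110 wide, x -55 to 120), free at both sides from x = 44 mm on.
Not all that is in view belongs to the job. What is shaped like the part that bears opener_head but pink is not meant.

How it is judged:
On the way, in this order (a step that is already met when the one before it is completed fails the run):
1. the beech opener lies flat on the mat, its head over the mat, let go (x of opener_head in the frame of mat between -0.13 and 0.13 m and y of opener_head in the frame of mat between -0.09 and 0.09 m and height (world z) of opener_head below 0.022 m and angle between opener_head's own z axis and vertical below 0.12 rad and contact force between the fingers and opener below 0.1 N and linear speed of opener below 0.03 m/s), for 0.2 s.
2. the beech opener's head is down in the pocket, within about 12 mm of its floor, while the fingers still hold the opener (horizontal distance between opener_head and jig_pocket below 0.012 m and z of opener_head in the frame of jig_pocket below 0.024 m and contact force between the fingers and opener above 0.3 N), for 0.05 s.
At the end, for the whole second after the job is handed in: Beech opener at rest and flat (6 deg) in the jig: head centre within 12 mm horizontally of the pocket's centre and at most 17 mm above its floor (12 when seated), handle within 14 deg of the slot's direction; walnut opener within 30 mm of its start (horizontal distance between opener_head and jig_pocket below 0.012 m and z of opener_head in the frame of jig_pocket below 0.017 m and angle between opener_head's own z axis and vertical below 0.1 rad and angle between the x axis of opener_head and the x axis of jig_pocket, either way round below 0.25 rad and linear speed of opener below 0.02 m/s and distance of walnut_head from where it was at the start of the episode below 0.03 m); the robot touches nothing.
It fails at once if the walnut opener is moved by more than 30 mm (distance of walnut_head from where it was at the start of the episode above 0.03 m).
It also fails if it takes over 51 s, if anything falls off the work surface, if the arm or the gripper's body presses on something with over 40 N, if the wrist force passes 120 N, or if a joint passes its speed limit or range.

## Robot

A 6-joint arm with a two-finger parallel gripper is mounted at the origin on the work surface. World frame = base frame: x ahead of the robot, y to its left, z up, the work surface at z = 0. Lengths are in m, angles in rad, forces in N, time in s.
With the tool pointing down it reaches from about 0.325 to 0.9 m from the base axis. Payload 3.5 kg.
Tool frame: the origin (TCP) lies on the centre line of the jaws, within the pads' length; the fingertips stand finger_overhang ahead of it and the grasp point (between the pads) lies 8 mm behind it (finger_overhang is the distance from the TCP to the fingertips, in m); z points along the fingers, x is the direction in which the jaws open and shut, and the axes are right-handed (so a half turn about z gives the same grasp; the last joint's range is limited). The gripper opens to 85 mm and grips with 20 to 120 N. Pads are 22 mm wide; open, the fingers measure 114 mm over their backs; the gripper's body (76 mm by 85 mm) begins 54 mm behind the grasp point. The pads swing forward as they close: fully open they stand 13 mm farther back than shut.
Start: joints at [-1.314, 0.276, -0.026, 1.268, 0, 1.467], TCP at [0.22, -0.585, 0.242] pointing down, gripper open.
Joint ranges: [-3.12, 3.12], [-0.85, 1.88], [-1.08, 1.24], [-1.95, 2.15], [-1.57, 1.53], [-3.14, 3.14]. Speed limits (rad/s): [2.57, 2.57, 3.14, 3.14, 3.14, 3.14].

## Interface

Orientations are given as a 3x3 rotation matrix whose columns are the frame's x, y, z axes.
In Python, from bench import get_state, read_camera, finish_job, finger_overhang gives the robot as it stands.
- The arm moves only by the shell command python3 -m crank 'ROWS'. ROWS is a JSON object of lists of equal length, an entry for each row: "jaw": the opening, from 0 (shut) to 1 (fully open); "offset": the shift along the world's x, y, z in m, a list of three; "rot": the turn, a rotation vector about the world's x, y, z in rad, a list of three. A call has 1 to 10 rows; each row is the pose to reach, as a shift and turn from the pose commanded when the call began; what a row does not reach only later rows make up. A row lasts 1/8 s, in which the tool goes at most 62.5 mm and 10.7 degrees, less where a joint would pass 70% of its speed; a pose out of reach is approached as far as the arm can. A call with a gripper value outside its range is refused whole. The fingers move at their own pace and stop on an object; the grip force is fixed at half the most. Time passes only in rows, so rows that repeat a pose let the fingers close. It gives the time, the measured TCP pose, the force and the opening at its end, in the units of the state.
- get_state(): the state, without advancing time (a new reading comes with each control period).
- read_camera(name): name is "scene" or "side" or "wrist"; returns a dict with "color" (400x640x3 uint8, red, green, blue), "range_z" (400x640 float32, m along the optical axis (not along the pixel's ray), 0 where there is no reading), "camera_matrix" (3x3 intrinsics, pixels), "extrinsics" (4x4, takes a point from camera to world coordinates); the wrist camera has in their place "mount" (4x4, takes a point from camera to tool coordinates, whose origin is the TCP and whose axes are the tool frame's). Camera axes: x right, y down, z forward; pixel columns grow to the right and rows downward; lengths in m; the calibration is good to about 2 mm. The wrist camera is an equidistant fisheye: a pixel r from the principal point sees the ray r / f radians off the axis. A picture is of the moment at which its call begins: read the wrist's pose just before it.
- finish_job(): hands the job in, once; it reports no verdict.
The state is a dict: "time_s": time; "qpos": joint angles; "dq": joint speeds; "joint_efforts": joint torques, N m; "tcp_pos": TCP position; "ee_rot": TCP orientation; "contact_force": force on the tool from outside, world axes, zero at the start; "ft_torque": the same for the moment, N m; "gripper_width": finger opening in m.
Only numpy, scipy, OpenCV 4.12 (cv2) and the standard library are available. Lean on these libraries where they do the work, as an engineer would, in place of code of your own. Each camera call takes 0.05 s, during which the arm holds its last target. There are 200 camera calls.

## Working session

There is one attempt and no reset: what is moved stays moved. The work goes in short steps, Python scripts to look and compute and a shell command to move; the robot and the scene stay as the last step left them, time stands still between calls to the robot, and variables do not carry over. Pictures are saved under pics/ and viewed, about 8 in all and at most 12, crops included, and the job is handed in when it is done.

```bash
mkdir -p pics; cat > h.py <<'E'
import numpy as np, cv2
from bench import *
def shot(name,fn):
    d=read_camera(name); np.savez('pics/'+fn+'.npz',**{k:np.asarray(v) for k,v in d.items()})
    cv2.imwrite('pics/'+fn+'.png',d['color'][:,:,::-1]); return d
def load(fn): return dict(np.load('pics/'+fn+'.npz'))
def cloud(d):
    K=d['camera_matrix'];z=d['range_z'];v,u=np.mgrid[:400,:640]
    p=np.stack([(u-K[0,2])/K[0,0]*z,(v-K[1,2])/K[1,1]*z,z],-1)
    T=d['extrinsics'];w=p@T[:3,:3].T+T[:3,3]; w[z==0]=np.nan; return w
def at_z(d,u,v,z):
    K=d['camera_matrix'];T=d['extrinsics'];r=T[:3,:3]@np.array([(u-K[0,2])/K[0,0],(v-K[1,2])/K[1,1],1]);o=T[:3,3]
    return o+r*(z-o[2])/r[2]
E
python3 - <<'E'
from h import *
a=shot('scene','s0');b=shot('side','d0')
print(finger_overhang if not callable(finger_overhang) else finger_overhang(),get_state())
print(a['extrinsics'],b['extrinsics'])
E
```

```text
0.011 {'time_s': 0.1, 'qpos': array([-1.31437981e+00,  2.77042275e-01, -2.77652672e-02,  1.26805324e+00,
        1.99347744e-05,  1.46738420e+00]), 'dq': array([ 9.72350599e-05, -2.40003452e-03,  3.65113217e-03, -1.52903251e-03,
       -3.47151580e-05,  1.00827806e-03]), 'joint_efforts': array([-3.60260037e-05, -4.46707106e+01,  2.96128893e+01,  8.42830399e-03,
       -3.90227524e-05,  2.50221859e-06]), 'tcp_pos': array([ 0.21987801, -0.58428328,  0.2412705 ]), 'ee_rot': array([[ 3.52113321e-01, -9.35957240e-01, -5.04296231e-04],
       [-9.35955128e-01, -3.52113606e-01,  2.00201607e-03],
       [-2.05137100e-03, -2.32937887e-04, -9.99997869e-01]]), 'contact_force': array([-0.31581768,  0.2758426 ,  0.74984343]), 'ft_torque': array([ 0.03207402,  0.03593449, -0.02699787]), 'gripper_width': 0.08535200393357156}
[[ 0.74446888  0.52276127 -0.41531524  0.89497641]
 [ 0.66763985 -0.58736855  0.45744422 -0.45268956]
 [-0.00480899 -0.61783399 -0.78629386  0.98606042]
 [ 0.          0.          0.          1.        ]] [[ 0.68365925 -0.35333832  0.6385625  -0.48398066]
 [-0.72975364 -0.34098235  0.59261341 -0.69469485]
 [ 0.00834551 -0.87113895 -0.49096567  0.71545206]
 [ 0.          0.          0.          1.        ]]
```

View pics/s0.png

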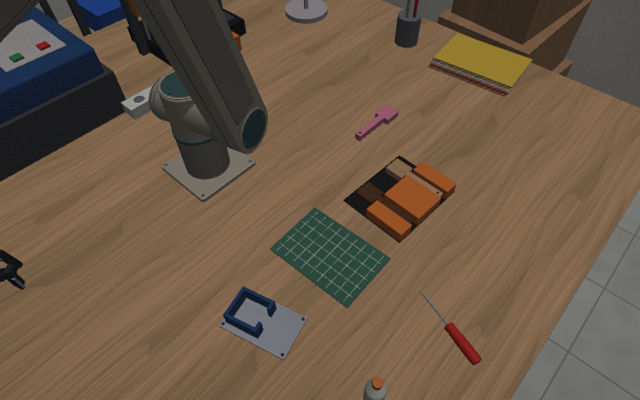

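View pics/d0.png

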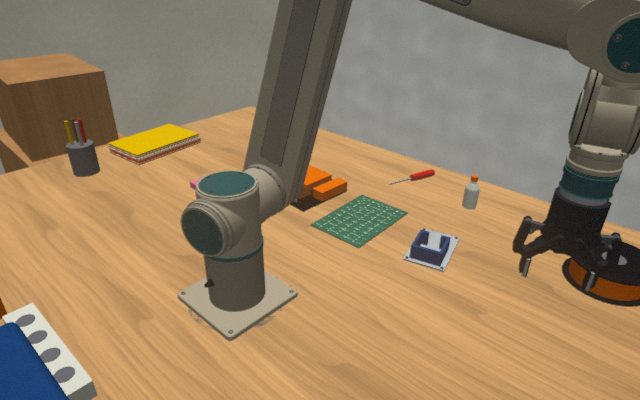

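The scene view shows the orange rack near (400,198), with a tan head at about (398,168) and a dark head at about (370,190). The mat is at (330,256), the jig at (262,320), and the pink decoy at (377,122). The side view has the rack mostly hidden. Of the opener-shaped things, the tan one in the rack fits "beech". I'll confirm in an enlarged crop.

```bash
python3 - <<'E'
from h import *
a=load('s0');c=a['color'][:,:,::-1]
A=cv2.resize(c[145:245,335:465],None,fx=6,fy=6,interpolation=cv2.INTER_CUBIC)
B=cv2.resize(c[280:360,215:315],None,fx=6,fy=6,interpolation=cv2.INTER_CUBIC)
cv2.imwrite('pics/c1.png',A);cv2.imwrite('pics/c2.png',B)
w=cloud(a)
for u,v in[(398,168),(404,166),(370,190),(410,190),(330,256),(285,335),(250,320),(440,180)]:print(u,v,w[v,u].round(4))
E
```

```text
398 168 [0.4482 0.3488 0.0276]
404 166 [0.4548 0.3705 0.0235]
370 190 [0.4372 0.2318 0.0224]
410 190 [0.5275 0.2951 0.0375]
330 256 [ 0.4882  0.0042 -0.0008]
285 335 [ 0.5545 -0.2246  0.006 ]
250 320 [ 0.4668 -0.2529  0.0036]
440 180 [0.5686 0.3837 0.0355]
```

View pics/c1.png

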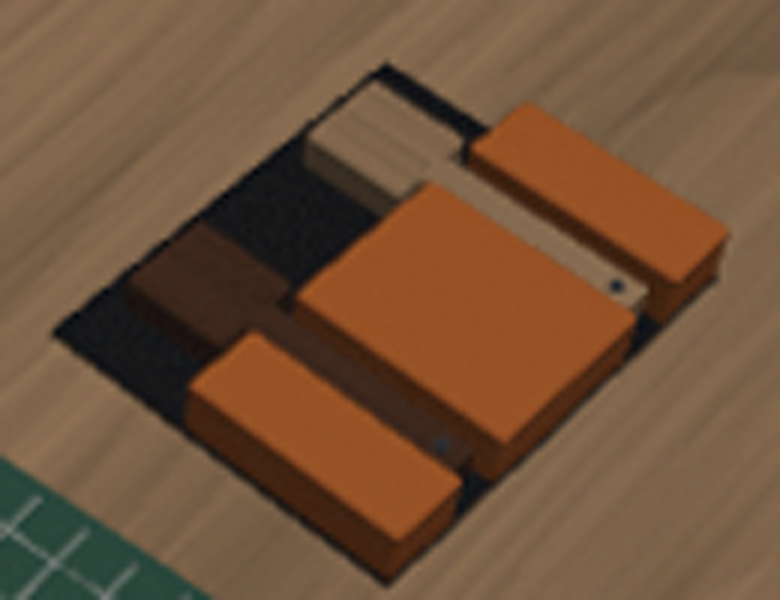

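View pics/c2.png

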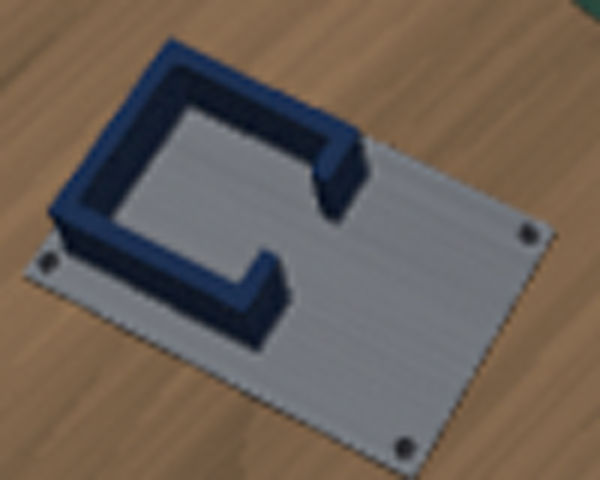

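Confirmed: the tan opener, upper channel in the crop, is the beech one. Its head-top corners are at crop (378,80), (305,150), (395,198) and (462,140). The walnut is the dark one below it. The jig's slot faces lower right, towards plate corners (555,233) and (415,478).

```bash
python3 - <<'E'
from h import *
a=load('s0')
def P(L,ox,oy,z):
    r=np.array([at_z(a,(x+.5)/6-.5+ox,(y+.5)/6-.5+oy,z)[:2] for x,y in L]);print(z,r.round(4).tolist());return r
def yaw(p,q): return np.degrees(np.arctan2(*(q-p)[::-1]))
h=P([(378,80),(305,150),(395,198),(462,140)],335,145,.028); print('head ctr',h.mean(0),yaw(h[0],h[3]),yaw(h[1],h[2]),[np.linalg.norm(h[i]-h[i-1]) for i in range(4)])
P([(617,287)],335,145,.028)
m=P([(435,183),(298,297),(503,443),(637,315)],335,145,.038);print('mid',m.mean(0),yaw(m[0],m[3]),yaw(m[1],m[2]),[np.linalg.norm(m[i]-m[i-1]) for i in range(4)])
j=P([(170,40),(50,212),(248,308),(362,133)],215,280,.046);print('jig',j.mean(0),yaw(j[0],j[3]),yaw(j[1],j[2]),[np.linalg.norm(j[i]-j[i-1]) for i in range(4)])
b=P([(25,275),(415,478),(555,233)],215,280,.006);print(yaw(b[0],b[1]),np.linalg.norm(b[1]-b[0]),np.linalg.norm(b[1]-b[2]));x=(b[1]-b[0])/np.linalg.norm(b[1]-b[0]);print('plate pocket',(b[0]+b[2])/2-.0325*x)
# mat
c=cv2.cvtColor(a['color'],cv2.COLOR_RGB2HSV);M=cv2.inRange(c,(60,60,30),(95,255,200));M=cv2.morphologyEx(M,cv2.MORPH_CLOSE,np.ones((7,7)));n,l,s,_=cv2.connectedComponentsWithStats(M[200:310,260:400]);i=1+s[1:,4].argmax()
q=cv2.boxPoints(cv2.minAreaRect(np.argwhere(l==i)[:,::-1].astype('float32')));ys,xs=np.where(l==i)
pts=np.array([at_z(a,x+260,y+200,.003)[:2] for x,y in zip(xs,ys)]);print('mat',cv2.minAreaRect(pts.astype('float32')))
w=cloud(a); k=w[280:360,215:315].reshape(-1,3);k=k[(k[:,2]>.04)&(k[:,2]<.06)];print(len(k),np.nanmin(k,0),np.nanmax(k,0))
E
```

```text
0.028 [[0.4231, 0.3809], [0.4247, 0.319], [0.476, 0.3227], [0.4779, 0.3751]]
head ctr [0.45043905 0.34941796] -5.9777400612610565 4.099276327875432 [np.float64(0.05513832043829443), np.float64(0.06192185225222128), np.float64(0.0513609946239863), np.float64(0.05252311119279457)]
0.028 [[0.5862, 0.3462]]
0.038 [[0.4889, 0.335], [0.4831, 0.2354], [0.6015, 0.2287], [0.6055, 0.3298]]
mid [0.54476898 0.28222802] -2.525217383596148 -3.2118077191869516 [np.float64(0.11667307456321509), np.float64(0.09979748759324808), np.float64(0.11858606168519845), np.float64(0.10121059474210257)]
0.046 [[0.4099, -0.216], [0.4306, -0.294], [0.514, -0.27], [0.4948, -0.1935]]
jig [ 0.4623353  -0.24336894] 14.870503013261652 16.10266274513828 [np.float64(0.08782114446994932), np.float64(0.0807439591182146), np.float64(0.08680588664133337), np.float64(0.07888435792708191)]
0.006 [[0.4238, -0.3105], [0.5919, -0.2655], [0.5644, -0.1619]]
15.00558135006569 0.1740178648429123 0.10717067827638128
plate pocket [ 0.46271157 -0.24461386]
mat ((0.4827350676059723, 0.007617183029651642), (0.2575273811817169, 0.17795225977897644), 1.7075241804122925)
483 [ 0.40828737 -0.29330123  0.04012687] [ 0.51378657 -0.19378554  0.05008412]
```

```bash
python3 -m crank '{"jaw":[1,1,1,1,1,1,1,1,1,1],"offset":[[0.025,0.05,0],[0.05,0.1,0],[0.08,0.15,0],[0.11,0.2,0],[0.14,0.25,0],[0.165,0.3,0],[0.19,0.35,0],[0.21,0.4,0],[0.225,0.445,0],[0.23,0.485,0]],"rot":[[0,0,0.13],[0,0,0.27],[0,0,0.4],[0,0,0.54],[0,0,0.67],[0,0,0.81],[0,0,0.95],[0,0,1.08],[0,0,1.22],[0,0,1.36]]}'
python3 -m crank '{"jaw":[1,1,1,1,1,1,1,1,1,1],"offset":[[0,0.05,0],[0,0.1,0],[0,0.15,0],[0,0.2,0],[0,0.25,0],[0,0.3,0],[0,0.35,0],[0,0.4,0],[0,0.45,0],[0,0.45,0]],"rot":[[0,0,0.14],[0,0,0.27],[0,0,0.41],[0,0,0.55],[0,0,0.69],[0,0,0.82],[0,0,0.96],[0,0,1.1],[0,0,1.23],[0,0,1.37]]}'
python3 - <<'E'
from h import *
s=get_state();print(s['qpos'],s['ee_rot'])
d=shot('wrist','w0');print(d['mount'],d['camera_matrix'])
np.savez('pics/w0s.npz',p=s['tcp_pos'],R=s['ee_rot'])
E
```

```text
time_s: 1.35
tcp_pos: [0.4503, -0.0981, 0.242]
ee_rot: [[0.988, 0.154, -0.0], [0.154, -0.988, 0.0], [-0.0, -0.0, -1.0]]
contact_force: [-0.9, 0.7, 0.1]
gripper_width: 0.0854
time_s: 2.6
tcp_pos: [0.4496, 0.353, 0.2415]
ee_rot: [[0.043, 0.999, -0.001], [0.999, -0.043, 0.0], [0.0, -0.001, -1.0]]
contact_force: [-2.0, -1.2, 0.1]
gripper_width: 0.0855
[ 5.52302569e-01  1.82744146e-01 -1.46541005e-01  1.24176287e+00
  6.00168525e-04  5.95358648e-01] [[ 4.30429473e-02  9.99073083e-01 -5.29150489e-04]
 [ 9.99073160e-01 -4.30427499e-02  3.78883120e-04]
 [ 3.55755835e-04 -5.44968297e-04 -9.99999788e-01]]
[[ 9.99999314e-01  1.01231936e-03  5.90008430e-04 -4.75822932e-04]
 [-1.14307005e-03  9.53500450e-01  3.01389426e-01 -7.74125023e-02]
 [-2.57470953e-04 -3.01389894e-01  9.53500952e-01 -1.32879528e-01]
 [ 0.00000000e+00  0.00000000e+00  0.00000000e+00  1.00000000e+00]] [[309.70691629   0.         322.52560606]
 [  0.         309.70691629 196.02410634]
 [  0.           0.           1.        ]]
```

View pics/w0.png

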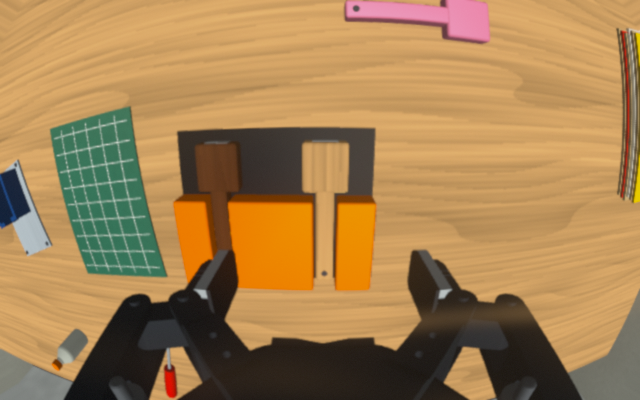

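The wrist view shows the beech head with corners at about (303,142), (349,142), (348,192) and (303,192), and its handle hole at (324,273). The walnut is to the left at (218,167).

```bash
cat >> h.py <<'E'
def wray(d,p,R,u,v,z):
    K=d['camera_matrix'];a=(u-K[0,2])/K[0,0];b=(v-K[1,2])/K[1,1];t=np.hypot(a,b)
    r=np.array([a/t*np.sin(t),b/t*np.sin(t),np.cos(t)]);M=d['mount']
    o=R@M[:3,3]+p; r=R@M[:3,:3]@r; return o+r*(z-o[2])/r[2]
E
python3 - <<'E'
from h import *
d=load('w0');s=load('w0s')
L=np.array([wray(d,s['p'],s['R'],u,v,.028)[:2] for u,v in[(302.5,142),(349,142),(348,192),(303,192),(324,273)]])
print(L.round(4),L[:4].mean(0))
M=np.array([wray(d,s['p'],s['R'],u,v,.003)[:2] for u,v in[(51,128),(130,107),(166,276),(88,273)]]);print(M,M.mean(0))
E
```

```text
[[0.4169 0.3316]
 [0.419  0.3839]
 [0.4778 0.3815]
 [0.4756 0.3288]
 [0.5866 0.349 ]] [0.44733498 0.35645501]
[[ 0.35627635 -0.08064105]
 [ 0.35221761  0.09619406]
 [ 0.60935926  0.10258956]
 [ 0.61637262 -0.07544506]] [0.48355646 0.01067438]
```

```bash
python3 -m crank '{"jaw":[1,1,1,1,1,1,1,1],"offset":[[0,0.001,-0.05],[0,0.001,-0.1],[0,0.001,-0.14],[0,0.001,-0.17],[0,0.001,-0.195],[0,0.001,-0.21],[0,0.001,-0.225],[0,0.001,-0.225]],"rot":[[0,0,0],[0,0,0],[0,0,0],[0,0,0],[0,0,0],[0,0,0],[0,0,0],[0,0,0]]}'
python3 -m crank '{"jaw":[0.7,0.6,0.5,0.4,0.3,0.3,0.3,0.3],"offset":[[0,0,0],[0,0,0],[0,0,0],[0,0,0],[0,0,0],[0,0,0],[0,0,0],[0,0,0]],"rot":[[0,0,0],[0,0,0],[0,0,0],[0,0,0],[0,0,0],[0,0,0],[0,0,0],[0,0,0]]}'
```

```text
time_s: 3.65
tcp_pos: [0.4494, 0.3505, 0.0164]
ee_rot: [[0.052, 0.999, -0.002], [0.999, -0.052, -0.001], [-0.001, -0.002, -1.0]]
contact_force: [0.4, -0.0, 0.6]
gripper_width: 0.0854
time_s: 4.65
tcp_pos: [0.4514, 0.3521, 0.019]
ee_rot: [[0.052, 0.999, 0.003], [0.999, -0.052, 0.002], [0.002, 0.003, -1.0]]
contact_force: [-1.3, 0.3, 5.8]
gripper_width: 0.0528
```

```bash
python3 -m crank '{"jaw":[0.3,0.3,0.3,0.3,0.3,0.3,0.3,0.3,0.3,0.3],"offset":[[0,0,0.02],[0,0,0.045],[0,0,0.07],[0,0,0.09],[0,-0.03,0.1],[-0.005,-0.07,0.1],[-0.015,-0.12,0.1],[-0.02,-0.17,0.1],[-0.025,-0.22,0.1],[-0.03,-0.26,0.1]],"rot":[[0,0,0],[0,0,0],[0,0,0],[0,0,0],[0,0,0],[0,0,0.06],[0,0,0.12],[0,0,0.18],[0,0,0.25],[0,0,0.31]]}'
python3 -m crank '{"jaw":[0.3,0.3,0.3,0.3],"offset":[[0,-0.05,0],[-0.005,-0.085,0],[-0.005,-0.105,0],[-0.005,-0.105,0]],"rot":[[0,0,0],[0,0,0],[0,0,0],[0,0,0]]}'
python3 - <<'E'
from h import *
s=get_state();print(s['qpos'],s['tcp_pos'],s['gripper_width'])
d=shot('scene','s1');c=d['color'][:,:,::-1];cv2.imwrite('pics/c3.png',cv2.resize(c[130:350,215:465],None,fx=3,fy=2.7))
E
```

```text
time_s: 5.9
tcp_pos: [0.4192, 0.0892, 0.1172]
ee_rot: [[-0.257, 0.967, -0.0], [0.967, 0.257, -0.001], [-0.001, -0.0, -1.0]]
contact_force: [0.5, -0.2, -0.1]
gripper_width: 0.0525
time_s: 6.4
tcp_pos: [0.4148, -0.015, 0.1173]
ee_rot: [[-0.253, 0.968, -0.0], [0.968, 0.253, -0.0], [-0.0, -0.0, -1.0]]
contact_force: [0.7, 0.5, -1.8]
gripper_width: 0.0528
[-1.91998749e-01  1.12769855e-02 -6.21337805e-01  9.38186240e-01
 -1.85553467e-04 -4.47272037e-01] [ 0.41475414 -0.01497101  0.11732459] 0.052844178363450345
```

View pics/c3.png

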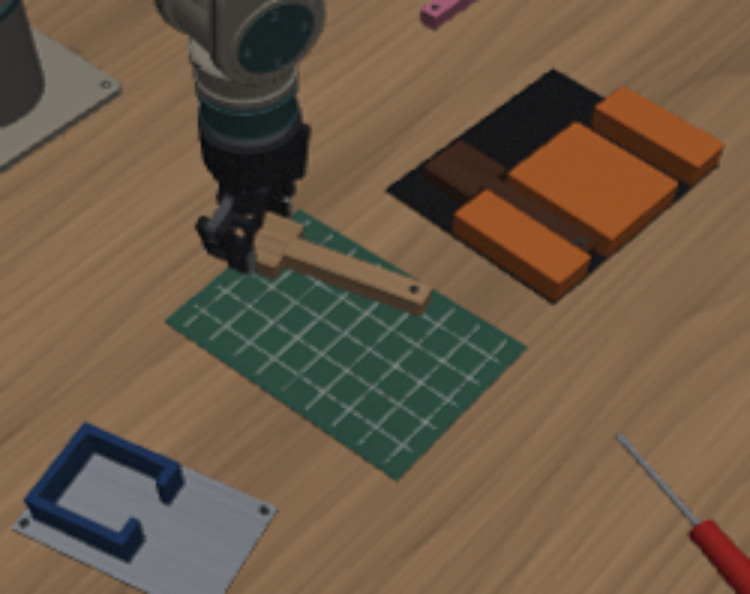

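The beech opener is held by its head over the mat, with the handle towards about (415,289) in the crop. The walnut is still in its channel. Lowering now.

```bash
python3 - <<'E'
from h import *
d=load('s1');w=cloud(d)
for u,v in[(325,226),(335,230),(345,233),(350,235)]: print(w[v,u])
E
python3 -m crank '{"jaw":[0.3,0.3,0.3,0.3,0.3,0.3],"offset":[[0,0,-0.03],[0,0,-0.055],[0,0,-0.075],[0,0,-0.088],[0,0,-0.094],[0,0,-0.095]],"rot":[[0,0,0],[0,0,0],[0,0,0],[0,0,0],[0,0,0],[0,0,0]]}'
```

```text
[ 4.76473192e-01 -3.71163196e-04  1.26247710e-01]
[0.50196466 0.00652097 0.12657628]
[0.52564083 0.0149713  0.12782035]
[0.53678109 0.02004046 0.12485567]
time_s: 7.2
tcp_pos: [0.4152, -0.0137, 0.0223]
ee_rot: [[-0.256, 0.967, -0.0], [0.967, 0.256, 0.0], [0.0, -0.0, -1.0]]
contact_force: [-0.0, -0.1, -1.1]
gripper_width: 0.0523
```

```bash
python3 -m crank '{"jaw":[0.3,0.3,0.3,0.7,0.8,0.9,1,1,1,1],"offset":[[0,0,-0.002],[0,0,-0.004],[0,0,-0.004],[0,0,-0.004],[0,0,-0.004],[0,0,-0.004],[0,0,-0.004],[0,0,-0.004],[0,0,-0.004],[0,0,-0.004]],"rot":[[0,0,0],[0,0,0],[0,0,0],[0,0,0],[0,0,0],[0,0,0],[0,0,0],[0,0,0],[0,0,0],[0,0,0]]}'
python3 -m crank '{"jaw":[1,1,1,1,1,1],"offset":[[0,0,0.03],[0,0,0.08],[0,0,0.13],[0,0,0.15],[0.06,0.016,0.15],[0.06,0.016,0.15]],"rot":[[0,0,0],[0,0,0],[0,0,0],[0,0,0],[0,0,0],[0,0,0]]}'
python3 - <<'E'
from h import *
s=get_state()
d=shot('wrist','w1');np.savez('pics/w1s.npz',p=s['tcp_pos'],R=s['ee_rot']);print(s['qpos'])
E
```

```text
time_s: 8.45
tcp_pos: [0.415, -0.014, 0.0183]
ee_rot: [[-0.255, 0.967, -0.0], [0.967, 0.255, 0.0], [0.0, -0.0, -1.0]]
contact_force: [0.0, 0.7, 0.1]
gripper_width: 0.0855
time_s: 9.2
tcp_pos: [0.4792, 0.0023, 0.169]
ee_rot: [[-0.257, 0.967, 0.004], [0.967, 0.257, -0.0], [-0.001, 0.004, -1.0]]
contact_force: [-0.6, 0.2, -0.6]
gripper_width: 0.0853
[-1.30498245e-01  6.88784649e-02 -4.37822348e-01  1.06002185e+00
  3.22659785e-04 -3.90034109e-01]
```

View pics/w1.png

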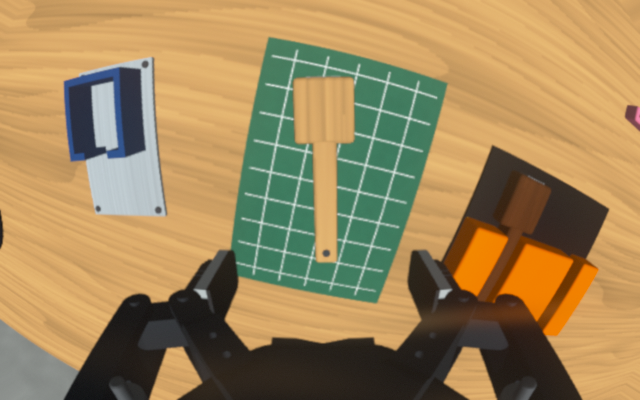

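The opener lies flat on the mat, released: head corners at about (294,78), (353,77), (354,142) and (297,143), hole at (327,253).

```bash
python3 - <<'E'
from h import *
d=load('w1');s=load('w1s')
L=np.array([wray(d,s['p'],s['R'],u,v,.027)[:2] for u,v in[(294,78),(353,77),(354,142),(297,143),(327,253),(316.5,200),(336,200)]])
print(L.round(4));h=L[:4].mean(0);v=L[4]-h;print('head',h,np.degrees(np.arctan2(v[1],v[0])),np.linalg.norm(v))
J=np.array([wray(d,s['p'],s['R'],u,v,.006)[:2] for u,v in[(153,58),(166,215),(98,213)]]);print(J)
# scene view colour blob of opener
a=shot('scene','s2');c=cv2.cvtColor(a['color'],cv2.COLOR_RGB2HSV)
w=cloud(a);m=(w[...,2]>.018)&(w[...,2]<.04)&(w[...,0]>.37)&(w[...,0]<.6)&(abs(w[...,1]-.01)<.08)
p=w[m][:,:2];print(len(p),w[m][:,2].mean());print(cv2.minAreaRect(p.astype('float32')))
cv2.imwrite('pics/c4.png',cv2.resize(a['color'][195:315,260:400,::-1],None,fx=5,fy=5,interpolation=cv2.INTER_CUBIC))
E
```

```text
[[ 0.3911 -0.0473]
 [ 0.377   0.002 ]
 [ 0.4327  0.0185]
 [ 0.4467 -0.0304]
 [ 0.5456  0.0242]
 [ 0.4941  0.    ]
 [ 0.4894  0.0176]]
head [ 0.41186925 -0.01427684] 16.05831314247128 0.1391555928905599
[[ 0.39592934 -0.20154785]
 [ 0.56238128 -0.15797079]
 [ 0.58963781 -0.26014316]]
823 0.025070769682803435
((0.469696044921875, -0.0012000389397144318), (0.1814037263393402, 0.05621211230754852), 14.914765357971191)
```

View pics/c4.png

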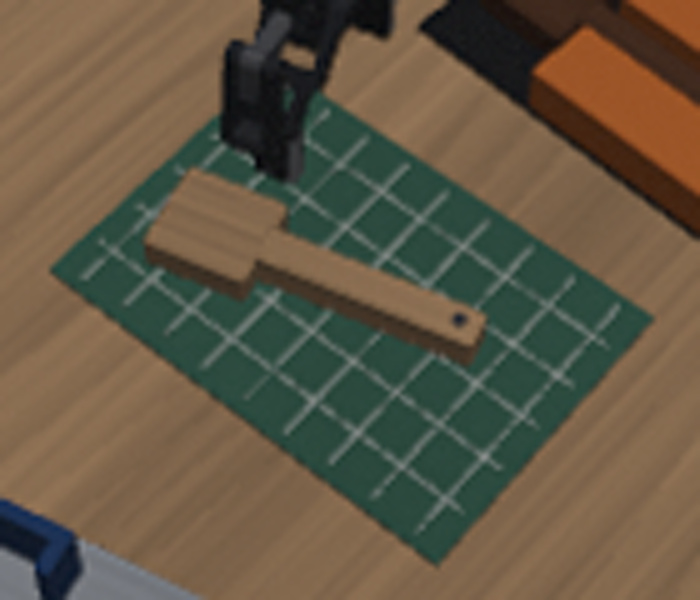

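The scene crop agrees: the opener is flat on the mat, head-top corners at crop (195,168), (288,207), (240,278) and (148,238), hole at (460,320).

```bash
python3 - <<'E'
from h import *
a=load('s2')
P=lambda x,y,z=.027:at_z(a,(x+.5)/5-.5+260,(y+.5)/5-.5+195,z)[:2]
h=np.array([P(195,168),P(288,207),P(240,278),P(148,238)]);o=P(460,320);c=h.mean(0);v=o-c
print(h,c,o,np.linalg.norm(v),np.degrees(np.arctan2(v[1],v[0])))
d=load('w1');s=load('w1s');W=lambda u,v,z:wray(d,s['p'],s['R'],u,v,z)[:2]
# pocket from wrist using plate corners + 15 deg
t=np.radians(15);x=np.array([np.cos(t),np.sin(t)]);y=np.array([-x[1],x[0]])
A=W(166,215,.006);B=W(98,213,.006);C=W(153,58,.006)
print('pocket wrist',(A+B)/2-.12*x,'yaw',np.degrees(np.arctan2(*(A-C)[::-1])), C+.055*x-.055*y)
E
```

```text
[[ 3.80974331e-01  2.67631530e-04]
 [ 4.34432562e-01  1.46191840e-02]
 [ 4.45781494e-01 -3.36575246e-02]
 [ 3.93674093e-01 -4.75295176e-02]] [ 0.41371562 -0.01657506] [0.54516347 0.02165268] 0.13689374325595122 16.21551854941032
pocket wrist [ 0.46009845 -0.24011526] yaw 14.670757045260899 [ 0.46329031 -0.24043872]
```

```bash
python3 -m crank '{"jaw":[1,1,1,1,1,1,1,1,1],"offset":[[0.012,0.004,-0.03],[0.012,0.004,-0.07],[0.012,0.004,-0.1],[0.012,0.004,-0.12],[0.012,0.004,-0.135],[0.012,0.004,-0.145],[0.012,0.004,-0.15],[0.012,0.004,-0.15],[0.012,0.004,-0.15]],"rot":[[0,0,0],[0,0,0],[0,0,0],[0,0,0],[0,0,0],[0,0,0],[0,0,0],[0,0,0],[0,0,0]]}'
python3 -m crank '{"jaw":[0.7,0.5,0.4,0.3,0.2,0.1,0.05,0,0,0],"offset":[[0,0,0],[0,0,0],[0,0,0],[0,0,0],[0,0,0],[0,0,0],[0,0,0],[0,0,0],[0,0,0],[0,0,0]],"rot":[[0,0,0],[0,0,0],[0,0,0],[0,0,0],[0,0,0],[0,0,0],[0,0,0],[0,0,0],[0,0,0],[0,0,0]]}'
```

```text
time_s: 10.42
tcp_pos: [0.4877, 0.0059, 0.0189]
ee_rot: [[-0.255, 0.967, 0.001], [0.967, 0.255, -0.0], [-0.001, 0.001, -1.0]]
contact_force: [0.2, -0.3, 0.8]
gripper_width: 0.0852
time_s: 11.68
tcp_pos: [0.4873, 0.006, 0.0186]
ee_rot: [[-0.255, 0.967, 0.001], [0.967, 0.255, -0.0], [-0.0, 0.0, -1.0]]
contact_force: [-0.2, 0.7, 5.8]
gripper_width: 0.0204
```

```bash
python3 -m crank '{"jaw":[0,0,0,0,0,0,0,0,0,0],"offset":[[0,0,0.02],[0,0,0.05],[0,0,0.08],[0.005,-0.03,0.09],[0.015,-0.07,0.09],[0.025,-0.12,0.09],[0.035,-0.165,0.09],[0.043,-0.2,0.09],[0.049,-0.227,0.09],[0.049,-0.227,0.09]],"rot":[[0,0,0],[0,0,0],[0,0,0],[0,0,0],[0,0,0],[0,0,0],[0,0,0],[0,0,0],[0,0,0],[0,0,0]]}'
python3 -m crank '{"jaw":[0,0],"offset":[[0,0,0],[0,0,0]],"rot":[[0,0,0],[0,0,0]]}'
python3 - <<'E'
from h import *
a=shot('scene','s3');b=shot('side','d3')
A=cv2.resize(a['color'][250:370,200:320,::-1],None,fx=5,fy=5,interpolation=cv2.INTER_CUBIC)
cv2.imwrite('pics/c5.png',A);w=cloud(a);m=(w[...,2]>.09)&(w[...,2]<.14)&(w[...,0]>.4)&(w[...,0]<.52)&(abs(w[...,1]+.24)<.06)
p=w[m];X=np.c_[p[:,:2],np.ones(len(p))];
for _ in range(5):
    k=np.linalg.lstsq(X,p[:,2],rcond=None)[0];r=abs(X@k-p[:,2]);g=r<max(.003,np.median(r));X=X[g];p=p[g]
print(len(p),k,p.mean(0))
E
```

```text
time_s: 12.92
tcp_pos: [0.5363, -0.2225, 0.1078]
ee_rot: [[-0.253, 0.967, -0.0], [0.967, 0.253, 0.0], [0.0, -0.0, -1.0]]
contact_force: [0.4, 0.3, -0.5]
gripper_width: 0.0205
time_s: 13.18
tcp_pos: [0.5355, -0.2196, 0.108]
ee_rot: [[-0.257, 0.967, -0.001], [0.967, 0.257, 0.001], [0.001, -0.001, -1.0]]
contact_force: [-0.4, 0.9, -1.8]
gripper_width: 0.0209
382 [-0.03634402  0.05833749  0.14562851] [ 0.45886476 -0.24498502  0.11465971]
```

View pics/c5.png

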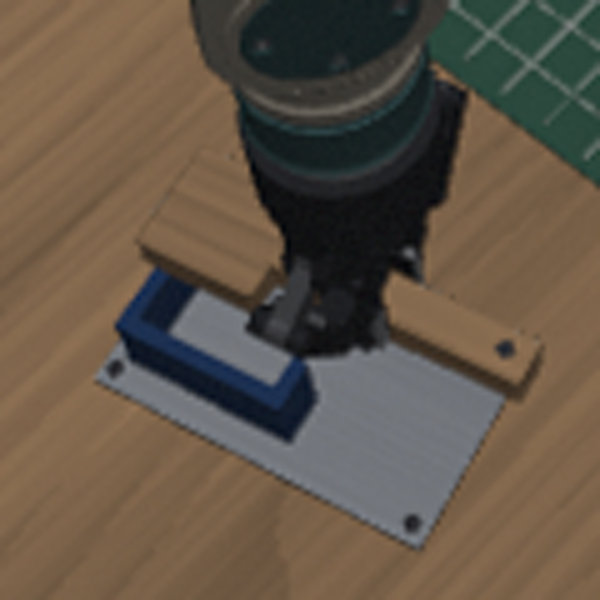

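The opener is over the jig, level, with its head's end edge at crop (200,150)–(138,242) and the hole at (505,348). Now the horizontal offset.

```bash
python3 - <<'E'
from h import *
a=load('s3')
P=lambda x,y,z=.1155:at_z(a,(x+.5)/5-.5+200,(y+.5)/5-.5+250,z)[:2]
e1,e2,o=P(200,150),P(138,242),P(505,348);m=(e1+e2)/2;v=o-m;L=np.linalg.norm(v)
print(e1,e2,o,L,np.linalg.norm(e1-e2),np.degrees(np.arctan2(v[1],v[0])));c=m+v/L*.03;print('head',c,'from hole',o-v/L*.138,np.array([.4625,-.244])-c)
E
```

```text
[ 0.42799568 -0.2274871 ] [ 0.44181148 -0.27461064] [ 0.59252624 -0.2045649 ] 0.16433399087344194 0.04910707694724107 16.431140025702547
head [ 0.46367839 -0.24256299] from hole [ 0.4601621  -0.24359996] [-0.00117839 -0.00143701]
```

```bash
python3 -m crank '{"jaw":[0,0,0,0,0,0,0,0,0],"offset":[[0,-0.001,-0.01],[0,-0.001,-0.025],[0,-0.001,-0.04],[0,-0.001,-0.05],[0,-0.001,-0.06],[0,-0.001,-0.068],[0,-0.001,-0.076],[0,-0.001,-0.08],[0,-0.001,-0.08]],"rot":[[0,0,0],[0,0,0],[0,0,0],[0,0,0],[0,0,0],[0,0,0],[0,0,0],[0,0,0],[0,0,0]]}'
```

```text
time_s: 14.4
tcp_pos: [0.5359, -0.2219, 0.0281]
ee_rot: [[-0.255, 0.967, -0.0], [0.967, 0.255, 0.0], [0.0, -0.0, -1.0]]
contact_force: [0.4, -0.5, -0.5]
gripper_width: 0.0207
```

No contact force, so the head is inside the walls. Now the last millimetres, held.

```bash
python3 -m crank '{"jaw":[0,0,0,0,0,0,0,0],"offset":[[0,0,-0.002],[0,0,-0.004],[0,0,-0.0055],[0,0,-0.0065],[0,0,-0.007],[0,0,-0.007],[0,0,-0.007],[0,0,-0.007]],"rot":[[0,0,0],[0,0,0],[0,0,0],[0,0,0],[0,0,0],[0,0,0],[0,0,0],[0,0,0]]}'
```

```text
time_s: 15.4
tcp_pos: [0.536, -0.222, 0.0216]
ee_rot: [[-0.255, 0.967, -0.0], [0.967, 0.255, 0.0], [0.0, -0.0, -1.0]]
contact_force: [-2.8, 1.0, 3.7]
gripper_width: 0.0205
```

```bash
python3 -m crank '{"jaw":[0.3,0.5,0.6,0.7,0.8,0.8,0.8],"offset":[[0,0,0],[0,0,0],[0,0,0],[0,0,0],[0,0,0],[0,0,0],[0,0,0]],"rot":[[0,0,0],[0,0,0],[0,0,0],[0,0,0],[0,0,0],[0,0,0],[0,0,0]]}'
python3 -m crank '{"jaw":[0.8,0.8,0.8,0.8,0.8,0.8,0.8,0.8],"offset":[[0,0,0.02],[0,0,0.06],[0,0,0.11],[0,0,0.15],[0,0.05,0.18],[0,0.11,0.18],[0,0.15,0.18],[0,0.15,0.18]],"rot":[[0,0,0],[0,0,0],[0,0,0],[0,0,0],[0,0,0],[0,0,0],[0,0,0],[0,0,0]]}'
python3 - <<'E'
from h import *
a=shot('scene','s4')
cv2.imwrite('pics/c6.png',cv2.resize(a['color'][260:360,200:320,::-1],None,fx=6,fy=6,interpolation=cv2.INTER_CUBIC))
w=cloud(a);m=(w[...,2]>.02)&(w[...,2]<.038)&(np.hypot(w[...,0]-.4625,w[...,1]+.244)<.022);p=w[m]
print(len(p),np.median(p[:,2]),np.linalg.lstsq(np.c_[p[:,:2],np.ones(len(p))],p[:,2],rcond=None)[0])
print(get_state()['contact_force'])
E
```

```text
time_s: 16.27
tcp_pos: [0.536, -0.222, 0.0213]
ee_rot: [[-0.255, 0.967, -0.0], [0.967, 0.255, 0.0], [0.0, -0.0, -1.0]]
contact_force: [-0.3, 0.9, -0.7]
gripper_width: 0.0687
time_s: 17.27
tcp_pos: [0.5355, -0.0696, 0.2014]
ee_rot: [[-0.259, 0.966, -0.0], [0.966, 0.259, 0.0], [0.0, -0.0, -1.0]]
contact_force: [0.1, 0.4, 0.8]
gripper_width: 0.0681
268 0.02904901544782662 [-0.0045475  -0.01421332  0.0278543 ]
[ 0.33619084 -0.62523966 -0.26145461]
```

View pics/c6.png

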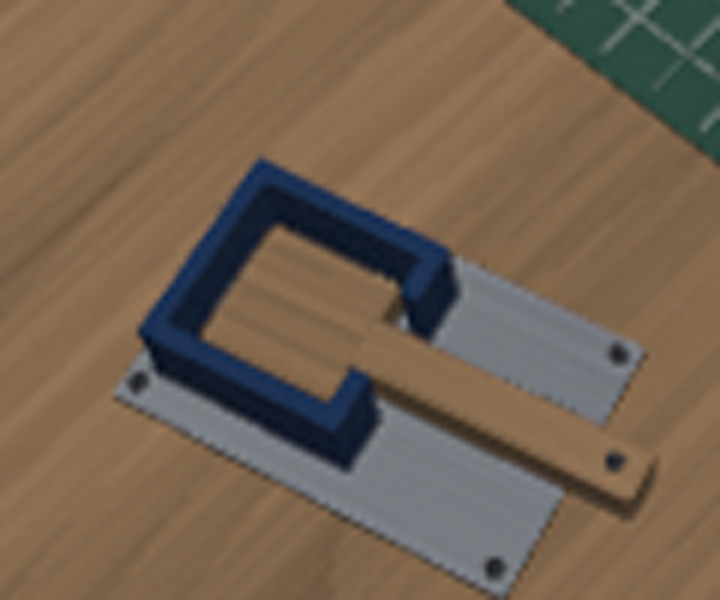

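The head lies flat in the pocket (top at z ≈ 0.029 m, where 0.030 means seated; tilt under 1°). The handle comes out through the slot, with the hole at crop (614,461), and the robot is clear.

```bash
python3 -c "from bench import *; print(finish_job())"
```

```text
the job is handed in; nothing more can be done
None
```

The beech opener is in the blue jig and the job is handed in, at about 17 s of the 51 s allowed. I took it from the rack by its head, laid it flat on the mat and let go. I then gripped it by the handle, about 75–80 mm from the head centre, lowered it into the pocket while held, and released it.

**Last checks:**
- **Seating:** the head top measured 29 mm above the table (30 mm when seated), with tilt under 1°. The handle comes out through the slot.
- **Position:** I measured this just before lowering. The head was within about 2 mm of the pocket centre, and the handle within about 1.5° of the slot direction.
- **Forces:** wrist force readings at the end of each move stayed below 7 N, and the arm was clear of everything at hand-in.
- **Walnut opener:** it was still in its channel in the wrist picture taken after the beech opener was laid on the mat. I did not measure it again after that, but the arm did not go near it.

**Disagreement:** the scene and wrist cameras differed by 2–6 mm in absolute position. I set the move to the jig from how far apart the opener and pocket appeared in each camera, which agreed to about 1.5 mm. No check failed.

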